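Chuck the paddle bit in the mixing drive

TASK

Take the flat-bladed paddle bit out of the white rack and stand it, shank down, in the open upright chuck of the cream bench drive, with its collar resting on the jaws. Then turn the chuck's sleeve clockwise, seen from above, until all three jaws clamp the shank firmly and upright, and let go. Leave the other two bits, the tub and the spatula as they are.

Things in the scene. Friction and masses are not known exactly. Their poses are not given: they have to be found in the camera images.
- paddle: steel paddle bit, about 70 g, with a flat blade. Origin at the foot centre, z up its axis. From the foot: round shank 10 mm diameter (foot tapers to 6 mm), then round collar 24 mm diameter from 36 to 40 mm, then blade from 40 to 65 mm, 18 mm wide along y, 8 mm thick along x. Starts in a rack hole, collar on the rack's top, its x within 0.3 rad of the rack's x
- paddle_collar (a point): centre of the underside of the paddle bit's collar, on the bit's axis, 36 mm above its foot
- rack: fixed white block 60 x 176 x 42 mm (x, y, z), origin at the centre of its underside; three through holes of 14 mm at y = -58, 0 and 58 mm on its middle line hold the three bits, in any order
- drive: fixed cream bench drive: housing 150 x 140 x 60 mm (x, y, z), origin at the centre of its underside. On its middle stands an upright chuck: neck 40 mm diameter from 60 to 74 mm height, then the dark sleeve from 74 to 108 mm, jaw tops at 112 mm
- chuck_seat (a point): on the chuck's upright axis at the height of the jaw tops (112 mm above the bench): the collar's underside comes to rest here. Below it is open between the jaws for 38 mm. Axes as the drive's
- sleeve_top (a point): on the chuck's axis at the top edge of the sleeve (108 mm above the bench). The sleeve is a dark steel ring with fine bright flutes, 48 mm outer and 37 mm inner diameter, 34 mm tall, to be gripped across its outside from above; a seated paddle bit stands 33 mm above this point (its blade within 10 mm of the axis)
- sleeve (a joint): angle of the chuck's sleeve, rad; grows turning clockwise seen from above, closing each jaw 1.8 mm per rad. 0: fully open (16.8 mm between jaws); the jaws touch the 10 mm shank at about 1.9, grip it firmly (3 N each and more) from about 2.45; stop at 2.8. Starts between 0 and 0.5. Needs about 0.15 N m to turn, up to 0.25 when tight; stays where it is left
- jaw0: one of the three equal bright steel jaws of the chuck (10 mm wide, 9 mm radially, tops 4 mm above the sleeve), at 0 degrees from the drive's +x axis, counter-clockwise seen from above; all slide together as the sleeve turns and give 1 mm at 8 N. The origin is that of the drive, shifted with the jaw's travel: of no use for grasping
- jaw1: one of the three equal bright steel jaws of the chuck (10 mm wide, 9 mm radially, tops 4 mm above the sleeve), at 120 degrees from the drive's +x axis, counter-clockwise seen from above; all slide together as the sleeve turns and give 1 mm at 8 N. The origin is that of the drive, shifted with the jaw's travel: of no use for grasping
- jaw2: one of the three equal bright steel jaws of the chuck (10 mm wide, 9 mm radially, tops 4 mm above the sleeve), at 240 degrees from the drive's +x axis, counter-clockwise seen from above; all slide together as the sleeve turns and give 1 mm at 8 N. The origin is that of the drive, shifted with the jaw's travel: of no use for grasping
- cone_bit: bystander: steel bit with the same shank and collar and a cone head (25 mm tall), standing in the rack; origin at its foot
- drum_bit: bystander: steel bit with the same shank and collar and a round drum head (18 mm diameter, 25 mm tall), standing in the rack; origin at its foot
- tub: bystander: closed white tub 72 mm diameter, 85 mm tall, standing beyond the work; origin at the centre of its underside
- spatula: bystander: 200 mm spatula lying on the bench to one side, about its origin

How it is judged:
On the way, in this order (a step that is already met when the one before it is completed fails the run):
1. the paddle bit stands in the still open chuck, collar on the jaws (horizontal distance between paddle_collar and chuck_seat below 0.0065 m and z of paddle_collar in the frame of chuck_seat between -0.003 and 0.003 m and angle between paddle's own z axis and vertical below 0.12 rad and value of joint sleeve below 1.6 rad), for 0.2 s.
2. the sleeve is turned and all three jaws press on the shank (horizontal distance between paddle_collar and chuck_seat below 0.0065 m and z of paddle_collar in the frame of chuck_seat between -0.003 and 0.003 m and angle between paddle's own z axis and vertical below 0.12 rad and contact force between paddle and jaw0 above 3 N and contact force between paddle and jaw1 above 3 N and contact force between paddle and jaw2 above 3 N and value of joint sleeve above 1.9 rad), for 0.2 s.
At the end, for the whole second after the job is handed in: The paddle bit stands upright (within 0.06 rad) in the chuck, its collar within 3 mm of the jaw tops and of the chuck's axis, each of the three jaws presses on it with more than 3 N, the sleeve is past 1.9 rad, all at rest (horizontal distance between paddle_collar and chuck_seat below 0.003 m and z of paddle_collar in the frame of chuck_seat between -0.003 and 0.003 m and angle between paddle's own z axis and vertical below 0.06 rad and contact force between paddle and jaw0 above 3 N and contact force between paddle and jaw1 above 3 N and contact force between paddle and jaw2 above 3 N and value of joint sleeve above 1.9 rad and linear speed of paddle below 0.01 m/s and velocity of joint sleeve between -0.05 and 0.05 rad/s); the robot touches nothing.
It fails at once if another bit, the tub or the spatula is moved by more than 15 mm (distance of any of cone_bit, drum_bit, tub, spatula from where it was at the start of the episode above 0.015 m).
It also fails if it takes over 58 s, if anything falls off the work surface, if the arm or the gripper's body presses on something with over 40 N, if the wrist force passes 120 N, or if a joint passes its speed limit or range.

ROBOT

A 7-joint arm with a two-finger parallel gripper is mounted at the origin on the work surface. World frame = base frame: x ahead of the robot, y to its left, z up, the work surface at z = 0. Lengths are in m, angles in rad, forces in N, time in s.
With the tool pointing down it reaches from about 0.4 to 0.75 m from the base axis. Payload 19.5 kg.
Tool frame: the origin (TCP) lies between the finger pads; the fingertips stand 14 mm ahead of it and the grasp point (between the pads) lies 5 mm behind it; z points along the fingers, y is the line along which they close (so a half turn about z gives the same grasp; the last joint's range is limited). The gripper opens to 85 mm and grips with 20 to 120 N. Pads are 22 mm wide; open, the fingers measure 114 mm over their backs; the gripper's body (76 mm by 85 mm) begins 54 mm behind the grasp point. The pads swing forward as they close: fully open they stand 13 mm farther back than shut.
Start: joints at [1.111, 0.707, -0.028, 1.485, 0.022, 0.951, -0.075], TCP at [0.233, -0.526, 0.245] pointing down, gripper open.
Joint ranges: [-2.71, 2.71], [-0.32, 2.16], [-1.57, 1.52], [0, 2.45], [-1.46, 4.6], [0, 2.02], [-2.83, 2.83]. Speed limits (rad/s): [1.89, 1.89, 2.57, 2.57, 3.01, 3.01, 3.01].

INTERFACE

Orientations are given as a unit quaternion [w, x, y, z].
In Python, from station import r, status, cams, workorder gives the robot as it stands. The module is installed in compiled form; this text tells all that it offers. Calls block until the motion is done:
- r.reach(position, orientation): joint-space move of the TCP to a pose.
- r.line_to(position, frame=None, rate=0.15, until_force=None): straight line of the TCP; frame=None keeps the orientation; rate is the mean speed in m/s. With until_force (N) it stops when the force on the tool has changed by that much, and returns True; else False.
- r.set_joints(angles): joint-space move.
- r.set_gripper(opening): opening from 0.0 (shut) to 1.0 (fully open); the grip force is fixed at half the most; returns when the fingers have stopped.
- r.pause(seconds).
- r.inverse_kinematics(position, orientation): joint angles nearest the present ones, or None.
- status.read_state(): the state.
- cams.snapshot(name): name is "side" or "top" or "wrist"; returns the picture (384x512x3 uint8, red, green, blue); there is no depth.
- cams.camera_info(name): a dict with "fovy" (degrees; the focal length in pixels is half the picture's height over the tangent of half this angle, whatever the lens; pixels are square), "cx", "cy" (the principal point, pixels), "extrinsics" (4x4, takes a point from world to camera coordinates). Camera axes: x right, y up, looking along -z (the intrinsics and any distortion apply to the point x, -y, -z); pixel columns grow to the right and rows downward; lengths in m; the calibration is good to about 2 mm. A picture is of the moment at which its call begins: read the wrist's pose just before it. camera_info takes no time and is no camera call; for the wrist camera it gives the pose at the moment of the call.
A pose or a line that the arm cannot do raises r.PlanningError and nothing moves.
- workorder.sign_off(): hands the job in; it is judged then, once.
The state is a dict: "time": time; "q": joint angles; "joint_velocities": joint speeds; "joint_efforts": joint torques, N m; "tcp_pos": TCP position; "eef_rot": TCP orientation; "force": force on the tool from outside, world axes, zero at the start; "wrist_torque": the same for the moment, N m; "opening": opening from 0.0 (shut) to 1.0 (fully open); "grip_force": force on a finger pad.
Only numpy, scipy, OpenCV 4.12 (cv2) and the standard library are available. Lean on these libraries where they do the work, as an engineer would, in place of code of your own. Each camera call takes 0.05 s, during which the arm holds its last target. There are 200 camera calls.

## Working session

There is one attempt and no reset: what is moved stays moved. The work goes in short steps, each a Python script; the robot and the scene stay as the last script left them, time stands still between calls to the robot, and variables do not carry over. Pictures are saved under pics/ and viewed, at most 10 in all, crops included, and the job is handed in when it is done.

```bash
mkdir -p pics
python3 - <<'E'
from station import r,status,cams,workorder
import cv2,numpy as np
ims=[]
for n in ["top","side"]:
    im=cams.snapshot(n); cv2.imwrite(f"pics/{n}0.png",im[:,:,::-1]); i=cams.camera_info(n); print(n,i)
s=status.read_state(); print(s)
print(cams.camera_info("wrist"))
E
```

```text
top {'fovy': 50.517750888616405, 'cx': 259.0098979363337, 'cy': 188.17838079440392, 'extrinsics': array([[-3.39139465e-04, -9.99999601e-01,  8.26192990e-04,
        -1.10138600e-01],
       [ 9.96873299e-01, -2.72796595e-04,  7.90161514e-02,
        -6.06723994e-01],
       [-7.90158945e-02,  8.50407227e-04,  9.96872994e-01,
        -1.20523414e+00],
       [ 0.00000000e+00,  0.00000000e+00,  0.00000000e+00,
         1.00000000e+00]])}
side {'fovy': 56.48257018432637, 'cx': 251.81192655699672, 'cy': 194.58408208789155, 'extrinsics': array([[ 0.99894441, -0.04104426, -0.02062614, -0.57348099],
       [ 0.04207449,  0.63736046,  0.76941626, -0.03555032],
       [-0.01843384, -0.7694719 ,  0.63841459, -0.98928697],
       [ 0.        ,  0.        ,  0.        ,  1.        ]])}
{'time': 0.1, 'q': array([ 1.11128187,  0.7070117 , -0.02761844,  1.48493498,  0.02201135,
        0.95092149, -0.07551609]), 'joint_velocities': array([-1.81486576e-03, -1.73853666e-03, -1.26257816e-03, -2.50981016e-03,
        1.64093541e-03, -4.62029679e-04,  5.80762870e-05]), 'joint_efforts': array([ 2.82457979e-03, -8.84286618e+01,  1.23665839e+00, -2.36454195e+01,
        1.70469994e-02,  5.00928334e-03,  1.17057070e-04]), 'tcp_pos': array([ 0.23322342, -0.52533606,  0.24489496]), 'eef_rot': array([-4.71465551e-04,  9.78258992e-01,  2.07386373e-01, -1.19381850e-04]), 'force': array([ 0.64341778, -1.41898465, -0.06799098]), 'wrist_torque': array([ 0.00344107,  0.02412563, -0.02704284]), 'grip_force': 0.0, 'opening': 1.0006319768934597}
{'fovy': 61.85566085545557, 'cx': 249.69374753105598, 'cy': 189.63084850847844, 'extrinsics': array([[ 0.4048474 , -0.91438212, -0.0019812 , -0.57488119],
       [ 0.869318  ,  0.38556505, -0.30923423,  0.04089271],
       [ 0.28352214,  0.12347038,  0.95098384, -0.380457  ],
       [ 0.        ,  0.        ,  0.        ,  1.        ]])}
```

View pics/top0.png

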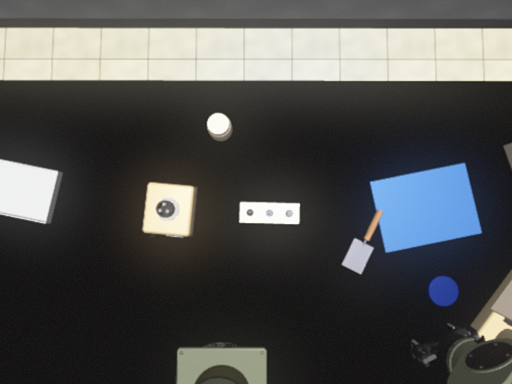

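View pics/side0.png

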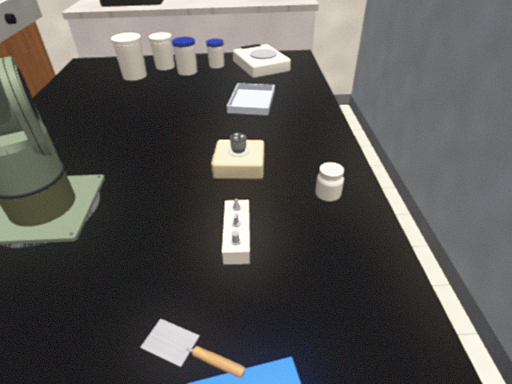

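The top view shows the rack at about (270,213), the drive's chuck near (168,209) and the tub at (219,126). In the side view the rack bits are at (237,205), (236,219) and (235,237), and the bit nearest the side camera looks like the drum. Next are rough positions, then wrist views from nearer.

```bash
cat > h.py <<'E'
from station import r,status,cams,workorder
import cv2,numpy as np
from scipy.spatial.transform import Rotation as R
def ray(info,u,v):
    f=192/np.tan(np.radians(info["fovy"]/2)); E=info["extrinsics"]
    d=np.array([(u-info["cx"])/f,-(v-info["cy"])/f,-1.0]); 
    return -E[:3,:3].T@E[:3,3], E[:3,:3].T@d/np.linalg.norm(d)
def onz(info,u,v,z):
    c,d=ray(info,u,v); return c+d*(z-c[2])/d[2]
def tri(rays):
    A=sum(np.eye(3)-np.outer(d,d) for c,d in rays); b=sum((np.eye(3)-np.outer(d,d))@c for c,d in rays)
    p=np.linalg.solve(A,b); return p,[float(np.linalg.norm((np.eye(3)-np.outer(d,d))@(p-c))) for c,d in rays]
def proj(info,p):
    f=192/np.tan(np.radians(info["fovy"]/2)); E=info["extrinsics"]; q=E[:3,:3]@p+E[:3,3]
    return np.array([info["cx"]+f*q[0]/-q[2],info["cy"]-f*q[1]/-q[2]])
def quat(yaw): # tool down; tool y axis direction = world angle yaw+90 (mod sign)
    x,y,z,w=(R.from_euler('z',yaw)*R.from_quat([1,0,0,0])).as_quat(); return [w,x,y,z]
def down(p,yaw): r.reach(list(p),quat(yaw))
def pic(name,fn):
    i=cams.camera_info(name); im=cams.snapshot(name); cv2.imwrite("pics/"+fn+".png",im[:,:,::-1]); np.save("pics/"+fn,i,allow_pickle=True); return im,i
def load(fn): return cv2.imread("pics/"+fn+".png"),np.load("pics/"+fn+".npy",allow_pickle=True).item()
E
python3 - <<'E'
from h import *
t=cams.camera_info("top"); s=cams.camera_info("side")
print("rack",[onz(t,u,v,.042) for u,v in [(240,203),(300,203),(300,223),(240,223)]])
print("chuck",onz(t,167,209,.11),tri([ray(t,167,209),ray(s,238,137)]))
print("tub",onz(t,219,122,.085))
st=status.read_state(); i=cams.camera_info("wrist"); E=i["extrinsics"]
w,x,y,z=st["eef_rot"]; T=R.from_quat([x,y,z,w]).as_matrix()
c=-E[:3,:3].T@E[:3,3]; print("cam in tcp",T.T@(c-st["tcp_pos"]),"axes(rows cam in tcp)",E[:3,:3]@T, "tool y", T[:,1])
E
```

```text
rack [array([ 0.56115575, -0.05387431,  0.042     ]), array([ 0.56110164, -0.2319646 ,  0.042     ]), array([ 0.5019511, -0.2314737,  0.042    ]), array([ 0.50201218, -0.05407255,  0.042     ])]
chuck [0.54152515 0.14713062 0.11      ] (array([0.54182898, 0.14649388, 0.1129064 ]), [0.0003854877454617351, 0.0003854877454618792])
tub [0.79493183 0.00600497 0.085     ]
cam in tcp [ 0.07818203  0.00079577 -0.12842377] axes(rows cam in tcp) [[-9.92163112e-04  9.99998998e-01  1.00929585e-03]
 [ 9.50997603e-01  6.31473510e-04  3.09197607e-01]
 [ 3.09196660e-01  1.26661240e-03 -9.50997277e-01]] tool y [ 0.40575506 -0.91398134 -0.00097195]
```

Rough positions: the rack centre is at (0.5315, -0.143), axis-aligned, and its size comes out right. The chuck is at (0.542, 0.146), with a triangulated height of 0.113. Now two wrist views of the rack and two of the chuck.

Run:
```python
from h import *
h=np.pi/2; out=[]
for k,p in enumerate([(.51,-.17,.20),(.55,-.12,.20),(.52,.115,.24),(.56,.165,.24)]):
    down(p,h); r.pause(.3); im,i=pic("wrist",f"w{k}"); out.append(im[:,:,::-1]); print(status.read_state()["tcp_pos"],status.read_state()["q"].round(2),status.read_state()["time"])
o=np.vstack([np.hstack(out[:2]),np.hstack(out[2:])]); cv2.imwrite("pics/m.png",cv2.resize(o,(800,600),interpolation=cv2.INTER_AREA))
```

```text
[ 0.50994831 -0.17022321  0.20003016] [ 0.39  0.72 -0.24  1.68  0.23  0.77  0.04] 2.1083
[ 0.54978898 -0.12057506  0.20010227] [ 0.28  0.75 -0.23  1.59  0.21  0.83 -0.04] 2.825
[0.52011399 0.11447404 0.23988772] [-0.17  0.65 -0.2   1.65  0.16  0.86 -0.43] 4.125
[0.55996812 0.16451438 0.24022428] [-0.25  0.73 -0.19  1.46  0.15  0.97 -0.48] 4.8417
```

View pics/m.png

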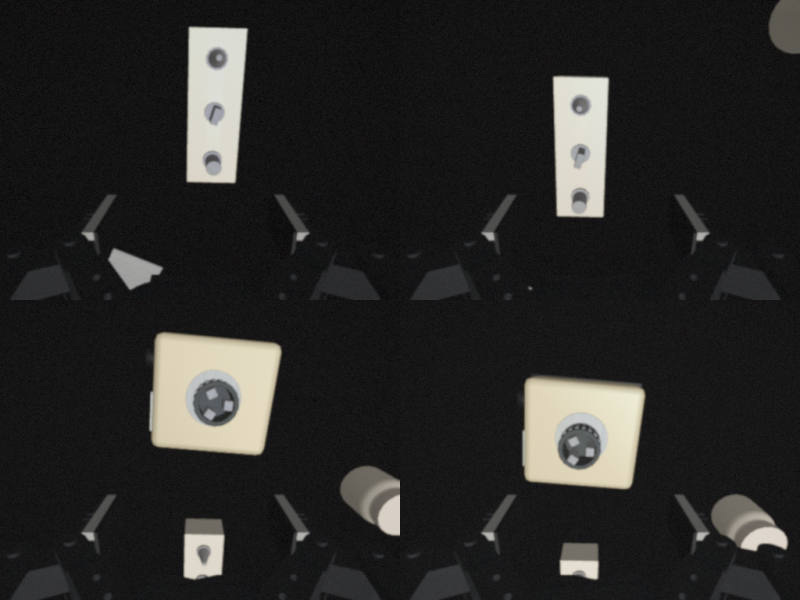

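The paddle is in the middle hole: around (275,143) in w0 and (231,197) in w1, at full resolution. The chuck is around (276,130) in w2 and (231,185) in w3, with jaws open and the drive turned a few degrees. I need zoomed crops.

Run:
```python
from h import *
cs=[]
for k,(u,v) in enumerate([(275,143),(231,197),(276,130),(231,185)]):
    im,i=load(f"w{k}"); H=37 if k<2 else 40
    c=cv2.resize(im[v-30:v+30,u-40:u+40],(400,300),interpolation=cv2.INTER_CUBIC); cs.append(c)
    m=0
cv2.imwrite("pics/c.png",np.vstack([np.hstack(cs[:2]),np.hstack(cs[2:])]))
```

```text
(no output)
```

View pics/c.png

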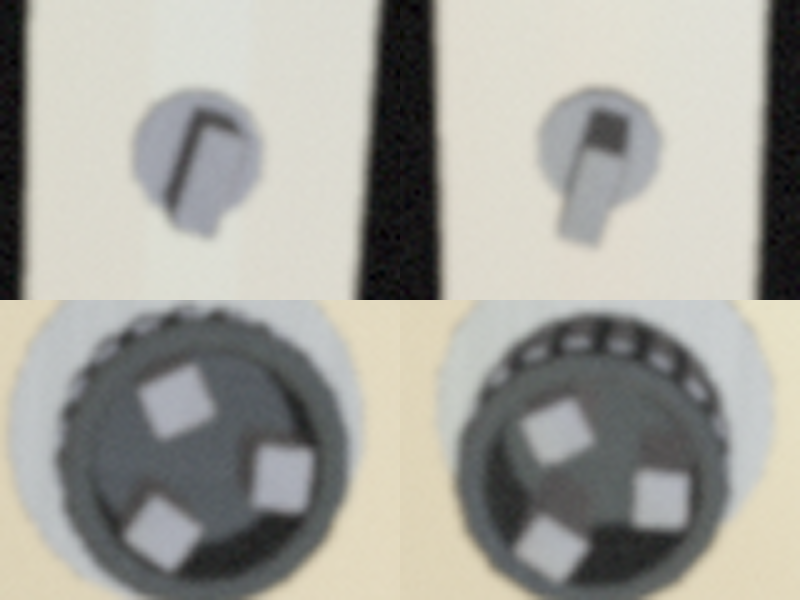

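Crops at 5x: the blade's top face and collar disc are clear in both rack views, and the three bright jaw tops in both chuck views. I'll triangulate these picks.

Run:
```python
from h import *
I=[load(f"w{k}")[1] for k in range(4)]
o=[(235,113),(191,167),(236,100),(191,155)]
def px(k,c): return (o[k][0]+(c[0]+.5)/5-.5, o[k][1]+(c[1]+.5)/5-.5)
def t(a,ca,b,cb):
    p,e=tri([ray(I[a],*px(a,ca)),ray(I[b],*px(b,cb))]); return p,e[0]
B=[((207,125),(190,148)),((245,140),(228,155)),((215,238),(200,246)),((178,225),(160,237))]
P=[]
for a,b in B:
    p,e=t(0,a,1,b); P.append(p); print("blade corner",p.round(4),round(e,5))
print("blade centre",np.mean(P,0))
for k in (0,1):
    Q=np.array([onz(I[k],*px(k,b[k]),.071) for b in B]); d=Q[1]-Q[2]; d1=Q[0]-Q[3]; m=(d+d1)
    print(k,"centre@.071",Q.mean(0).round(4),"long-axis angle",np.degrees(np.arctan2(m[1],m[0])),"len",np.linalg.norm(m)/2,"w",np.linalg.norm(Q[1]-Q[0]+Q[2]-Q[3])/2)
print("collar",t(0,(197,152),1,(200.5,147)), [onz(I[k],*px(k,c),.046).round(4) for k,c in ((0,(197,152)),(1,(200.5,147)))])
J=[((176,102),(158,133)),((283,179),(262,200)),((163,233),(150,248))]
P=[]
for a,b in J:
    p,e=t(2,a,3,b); P.append(p); print("jaw",p.round(4),round(e,5))
P=np.array(P); c=P.mean(0); print("chuck",c,[np.linalg.norm(p-c) for p in P],[np.degrees(np.arctan2(*(p-c)[[1,0]])) for p in P])
for k in (2,3):
    Q=np.array([onz(I[k],*px(k,j[k-2]),.112) for j in J]); c=Q.mean(0);print(k,c.round(4),[np.linalg.norm(p-c).round(4) for p in Q])
```

```text
blade corner [ 0.5306 -0.1323  0.0695] 0.00029
blade corner [ 0.537  -0.1352  0.0651] 4e-05
blade corner [ 0.5321 -0.1508  0.069 ] 2e-05
blade corner [ 0.5256 -0.1477  0.0726] 0.00018
blade centre [ 0.53132464 -0.14149842  0.06901247]
0 centre@.071 [ 0.5311 -0.1411  0.071 ] long-axis angle 74.84438472412963 len 0.016791793181193934 w 0.006554671153506982
1 centre@.071 [ 0.5314 -0.1408  0.071 ] long-axis angle 72.09249466438852 len 0.017354873718591173 w 0.006832247664238994
collar (array([ 0.53082421, -0.14082965,  0.04437593]), 0.000182010135126601) [array([ 0.5306, -0.1404,  0.046 ]), array([ 0.5311, -0.1404,  0.046 ])]
jaw [0.5361 0.1667 0.1115] 7e-05
jaw [0.5534 0.1545 0.1107] 0.0
jaw [0.5342 0.146  0.1114] 9e-05
chuck [0.5412217  0.15571524 0.11118833] [np.float64(0.0121115985287017), np.float64(0.012244556187167277), np.float64(0.011988816747853572)] [np.float64(115.26748921556944), np.float64(-5.734349879487602), np.float64(-125.7654667353188)]
2 [0.5411 0.1558 0.112 ] [np.float64(0.0121), np.float64(0.0121), np.float64(0.012)]
3 [0.5413 0.156  0.112 ] [np.float64(0.0119), np.float64(0.0122), np.float64(0.012)]
```

The heights check out: blade top 0.069 (expected 0.071), collar 0.044 (0.046), jaws 0.111 (0.112). The jaw radius implies the sleeve is at about 0.45. Before placing I'll check the top view's 9 mm disagreement on the chuck's y. Grasping now.

Run:
```python
from h import *
im=cv2.imread("pics/top0.png"); t=cams.camera_info("top")
g=im.max(2); sub=(g[180:240,140:200]); 
n,l,s,c=cv2.connectedComponentsWithStats((sub<90).astype(np.uint8))
for k in range(1,n):
    if 30<s[k,4]<900: print("dark",s[k],c[k]+[140,180],onz(t,*(c[k]+[140,180]),.108))
yaw=np.radians(73.5)
down((.5312,-.1408,.15),yaw); r.line_to([.5312,-.1408,.064],rate=.08,until_force=8); r.pause(.2)
print(status.read_state()["tcp_pos"]); r.set_gripper(0.0)
s=status.read_state(); print(s["opening"],s["grip_force"],s["tcp_pos"],s["force"])
r.line_to([.5312,-.1408,.18],rate=.1); r.pause(.3)
s=status.read_state(); print(s["opening"],s["grip_force"],s["tcp_pos"],s["force"],s["time"])
a,_=pic("wrist","g0"); b,_=pic("side","g1")
cv2.imwrite("pics/g.png",np.hstack([cv2.resize(a[150:384,130:382,::-1],(400,371)),cv2.resize(b[130:254,170:304,::-1],(400,371))]))
```

```text
[ 0.53131458 -0.14085303  0.06426622]
0.0781008288412799 58.84365141391754 [ 0.5312111  -0.14077983  0.06410828] [-1.96501582  0.21857363  3.85164103]
0.07462458950593688 58.50141763687134 [ 0.5311198  -0.14078095  0.17980618] [ 0.32553388  0.41877894 -0.17275098] 9.7833
```

View pics/g.png

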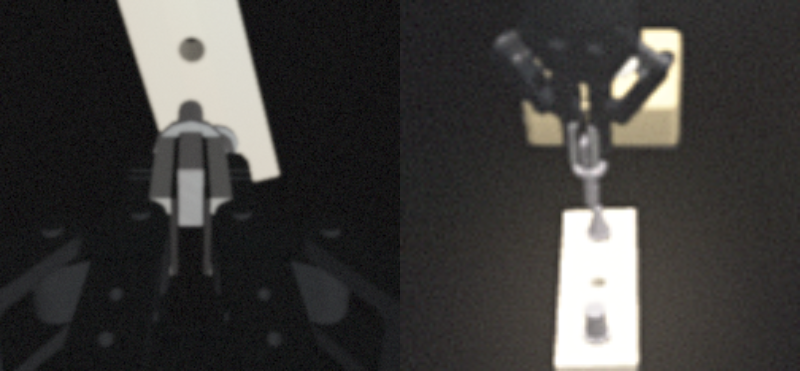

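The bit is held upright between the pads and the middle hole is empty. In the wrist picture the blade's top face is at about (250,275). Next I check its offset from the tool axis and the top view's reading of the chuck.

Run:
```python
from h import *
im,i=load("g0"); tcp=np.array([.5311,-.1408,.1798])
yaw=np.radians(73.5); ax=np.array([np.cos(yaw),np.sin(yaw),0]); ay=np.array([np.sin(yaw),-np.cos(yaw),0])
for v in (169,198,227):
    p=onz(i,130+191*.63,150+v*.631,.1868); print("blade top in tool x,y:",(p-tcp)@ax,(p-tcp)@ay)
t=cams.camera_info("top"); im=cv2.imread("pics/top0.png"); sub=im[196:222,150:184].max(2); print(sub[::2,::2])
n,l,s,c=cv2.connectedComponentsWithStats((im[:,:,2]>170).astype(np.uint8))
print([(a.tolist()) for a in s if 500<a[4]<4000])
j=proj(t,np.array([.5412,.1558,.112])); print("wrist chuck in top px",j, proj(t,np.array([.5312,-.1408,.071])))
print("in side px",proj(cams.camera_info("side"),np.array([.5412,.1558,.112])))
```

```text
blade top in tool x,y: 0.008497714712487931 -8.667771811770707e-05
blade top in tool x,y: -0.0004979271271759253 -8.980804689881001e-05
blade top in tool x,y: -0.009865390904167404 -9.306776332476301e-05
[[249 249 249 250 250 250 250 251 251 251 251 251 251 251 252 252 252]
 [249 249 249 250 250 251 248 232 230 229 231 247 251 252 251 252 252]
 [249 249 249 250 251 244 185 160 177 202 224 226 228 251 252 252 252]
 [249 249 250 251 224 109 114 135 105 102 116 211 228 235 249 252 252]
 [249 249 250 243 108  68 161 205 123 101 103  97 223 227 240 252 252]
 [249 249 251 181  80  75 107 108  96 105  97 100 172 226 231 252 252]
 [249 250 252 134  88 128 105 102 112 107 107  97 132 225 225 252 252]
 [249 250 251 162 162 206 111 103 180 176 112 101 149 223 227 252 252]
 [249 249 251 229 111 114  95 105 168 159 103  87 185 226 226 252 251]
 [249 250 250 250 161  90  84 101 105 103  91 148 224 224 243 252 252]
 [249 250 250 251 246 163 125 112 103 119 169 225 223 240 251 251 251]
 [249 249 250 250 251 241 229 225 224 223 224 221 233 252 251 251 251]
 [249 249 249 249 250 250 250 234 239 236 240 247 252 251 251 251 251]]
[[0, 160, 58, 64, 2856], [143, 183, 51, 54, 2106], [239, 202, 61, 22, 1224], [343, 239, 30, 35, 594], [478, 312, 34, 29, 518]]
wrist chuck in top px [163.73156792 209.09747961] [269.57276361 212.9207645 ]
in side px [237.63251045 135.65972056]
```

The top view agrees after all: its jaw pixels centre at about (163.3,208.7) against a predicted (163.7,209.1). My first pick was too coarse. The bit is within 0.5 mm of the tool axis, so I'll place it.

Run:
```python
from h import *
yaw=np.radians(73.5); x,y=np.array([.5412,.1558])+.0004*np.array([np.cos(yaw),np.sin(yaw)])
down((x,y,.20),yaw); r.pause(.3)
r.line_to([x,y,.145],rate=.06,until_force=5); s=status.read_state(); print(s["tcp_pos"],s["force"])
if s["tcp_pos"][2]<.147:
    h=r.line_to([x,y,.132],rate=.02,until_force=5); r.pause(.2); s=status.read_state(); print(h,s["tcp_pos"],s["force"],s["time"])
a,_=pic("wrist","p0"); b,_=pic("side","p1")
cv2.imwrite("pics/p.png",np.hstack([cv2.resize(a[150:384,130:382,::-1],(400,371)),cv2.resize(b[80:204,170:304,::-1],(400,371))]))
```

```text
[0.54148108 0.15621908 0.14533427] [-0.4893294   0.10847859  0.39967553]
True [0.5413131  0.15615679 0.13400464] [-1.80650866 -1.26253988 10.66283548] 13.1417
```

View pics/p.png

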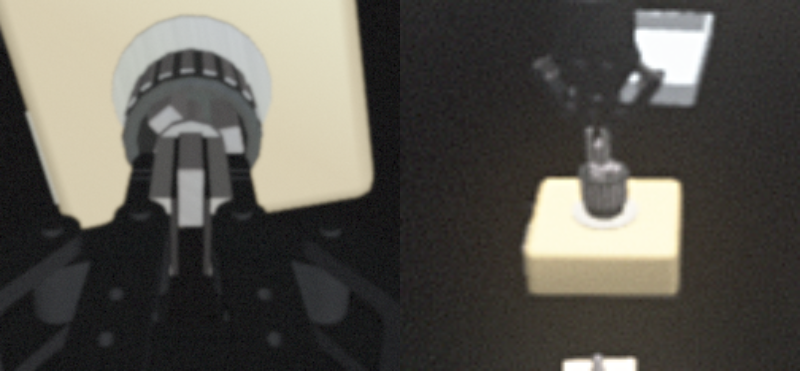

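The bit is seated: contact at TCP z 0.134, exactly as expected, and it looks upright in the chuck. Release, check, then plan the sleeve grip.

Run:
```python
from h import *
r.set_gripper(.4); r.pause(.4)
p=status.read_state()["tcp_pos"]; r.line_to([p[0],p[1],.215],rate=.12)
down((.5412,.112,.25),np.pi/2); r.pause(.2); a,_=pic("wrist","q0")
print(status.read_state()["q"].round(2),status.read_state()["time"])
for d in (-90,-60,-20,0,20,60,90,120,150,180,210):
    q=r.inverse_kinematics([.5412,.1558,.095],quat(np.radians(d))); print(d,None if q is None else np.round(q,2))
cv2.imwrite("pics/q.png",cv2.resize(a[60:240,150:390,::-1],(800,600),interpolation=cv2.INTER_CUBIC))
```

```text
[-0.16  0.67 -0.2   1.56  0.15  0.93 -0.41] 15.5
-90 [ 0.12  1.08 -0.99  1.67  1.05  1.02  1.9 ]
-60 [-0.56  0.96  0.46  1.69 -0.64  0.65 -2.37]
-20 [-0.48  0.92  0.28  1.69 -0.41  0.59 -1.88]
0 [-0.44  0.91  0.2   1.68 -0.29  0.57 -1.64]
20 [-0.4   0.91  0.11  1.68 -0.17  0.56 -1.4 ]
60 [-0.31  0.9  -0.05  1.68  0.07  0.56 -0.92]
90 [-0.26  0.9  -0.15  1.68  0.21  0.58 -0.53]
120 [-0.21  0.91 -0.25  1.68  0.36  0.6  -0.14]
150 [-0.15  0.92 -0.37  1.67  0.5   0.64  0.26]
180 [-0.08  0.94 -0.52  1.67  0.66  0.71  0.64]
210 [-0.01  0.98 -0.67  1.67  0.8   0.79  1.04]
```

View pics/q.png

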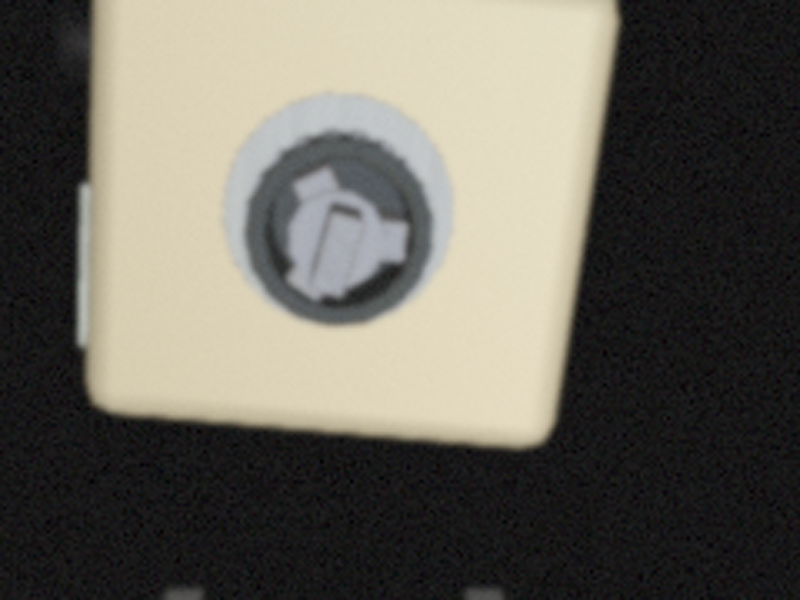

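The bit stands upright, with its collar on all three jaws. q7 falls as the tool turns clockwise, so I grip the sleeve at yaw 150° and turn only joint 7, watching the torque.

Run:
```python
from h import *
c=(.5412,.1558); yw=np.radians(150)
r.set_gripper(1.0); down((*c,.21),yw); r.pause(.2)
print(r.line_to([*c,.094],rate=.08,until_force=6)); r.pause(.2)
s=status.read_state(); print(s["tcp_pos"],s["force"],s["q"][6])
r.set_gripper(0.0); s=status.read_state(); print("grip",s["opening"],s["grip_force"],s["force"],s["wrist_torque"],s["time"])
if s["opening"]>.4:
    q=np.array(s["q"]); q0=q[6]; tot=0
    while tot<1.99:
        tot+=.2; q[6]=q0-tot; r.set_joints(q); s=status.read_state()
        print(round(tot,2),s["wrist_torque"].round(3),s["force"].round(1),round(q0-s["q"][6],3))
        if abs(s["wrist_torque"][2])>.6: break
    r.pause(.2); print(status.read_state()["time"],status.read_state()["opening"])
```

```text
False
[0.54128179 0.15579609 0.09419683] [0.69021543 0.74811181 0.23917924] 0.23387909491988412
grip 0.5482847012279675 60.14131844043732 [ 0.21460718  2.80683175 10.27335365] [ 0.94190005 -0.15268897  0.0632398 ] 19.275
0.2 [ 0.184  0.016 -0.11 ] [-1.2  1.1  3.7] 0.196
0.4 [ 0.226 -0.07  -0.175] [0.4 1.  3.9] 0.393
0.6 [ 0.292 -0.257 -0.157] [0.  0.9 4.4] 0.592
0.8 [ 0.383 -0.48  -0.125] [0.3 1.5 4.8] 0.792
1.0 [ 0.349 -0.664 -0.192] [3.1 1.8 4.2] 0.991
1.2 [ 0.353 -0.978 -0.16 ] [3.3 2.7 5.4] 1.191
1.4 [ 0.312 -1.337 -0.094] [4.  3.2 4.5] 1.391
1.6 [ 0.277 -1.404 -0.17 ] [4.4 2.5 3.8] 1.593
1.8 [ 0.12  -1.375 -0.132] [5.7 2.4 4.7] 1.793
2.0 [ 0.062 -1.491 -0.114] [4.7 2.4 5.1] 1.993
22.6417 0.5477532540975687
```

Run:
```python
from h import *
s=status.read_state(); q=np.array(s["q"]); q0=q[6]; tot=0
while tot<.44:
    tot+=.04; q[6]=q0-tot; r.set_joints(q); r.pause(.1); s=status.read_state()
    print(round(tot,2),s["wrist_torque"].round(3),round(q0-s["q"][6],3))
    if abs(s["wrist_torque"][2])>.45: break
print(s["time"])
```

```text
0.04 [ 0.1   -1.007  0.14 ] 0.037
0.08 [ 0.025 -1.036 -0.075] 0.078
0.12 [-0.012 -1.027 -0.101] 0.118
0.16 [-0.147 -1.117 -0.045] 0.159
0.2 [-0.228 -1.095 -0.033] 0.199
0.24 [-0.227 -1.14  -0.069] 0.239
0.28 [-0.282 -1.093 -0.128] 0.279
0.32 [-0.285 -1.134 -0.1  ] 0.319
0.36 [-0.34  -1.155 -0.003] 0.359
0.4 [-0.341  0.013  0.705] 0.399
26.1417
```

Run:
```python
from h import *
r.set_gripper(1.0); r.pause(.3); p=status.read_state()["tcp_pos"]; print(p)
r.line_to([p[0],p[1],.22],rate=.1)
ims=[]
for k,pt in enumerate([(.5412,.10,.20),(.56,.14,.20)]):
    if k==0: down((p[0],p[1],.26),np.pi/2)
    down(pt,np.pi/2); r.pause(.3); a,i=pic("wrist",f"z{k}"); u,v=proj(i,np.array([.5412,.1558,.125])).astype(int); print(u,v)
    ims.append(cv2.resize(a[v-45:v+45,u-30:u+30,::-1],(400,600),interpolation=cv2.INTER_CUBIC))
cv2.imwrite("pics/z.png",np.hstack(ims)); print(status.read_state()["time"])
```

```text
[0.54216518 0.156732   0.09483249]
250 124
222 183
30.825
```

View pics/z.png

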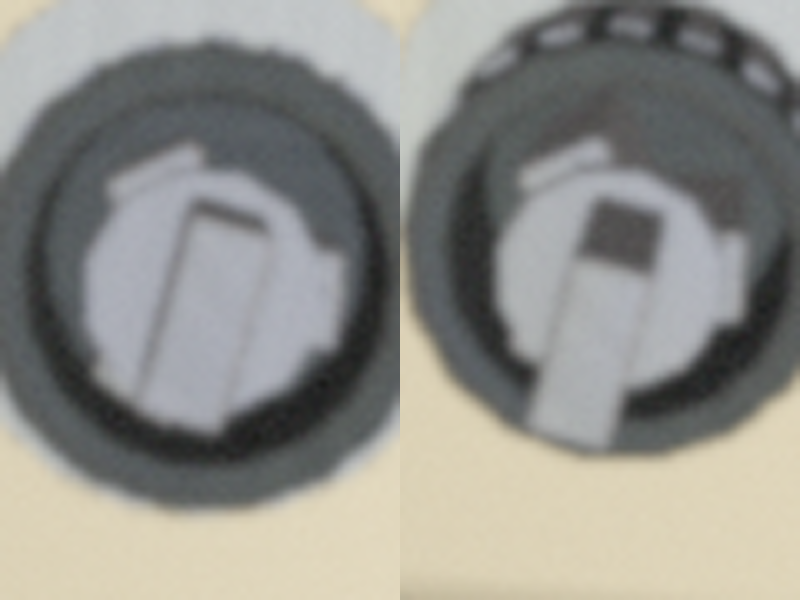

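The collar is centred, the three jaws protrude equally and touch the shank, and the blade is upright. The last torque jump suggests the stop at 2.8, but the fingers could have slipped. I have the time, so I'll regrip and make a short test turn.

Run:
```python
from h import *
c=(.5412,.1558); down((*c,.21),np.pi/2); r.pause(.1)
print(r.line_to([*c,.094],rate=.1,until_force=6)); r.set_gripper(0.0); r.pause(.2)
s=status.read_state(); print(s["opening"],s["wrist_torque"].round(3)); q=np.array(s["q"]); q0=q[6]; t0=s["wrist_torque"][2]
for k in range(1,9):
    q[6]=q0-.04*k; r.set_joints(q); s=status.read_state(); print(k*.04,s["wrist_torque"].round(3),round(q0-s["q"][6],3))
    if abs(s["wrist_torque"][2]-t0)>.6: break
r.set_gripper(1.0); r.pause(.2); p=status.read_state()["tcp_pos"]; r.line_to([p[0],p[1],.22],rate=.1)
down((.56,.14,.20),np.pi/2); r.pause(.3); a,i=pic("wrist","y1"); u,v=proj(i,np.array([.5412,.1558,.125])).astype(int)
cv2.imwrite("pics/y.png",cv2.resize(a[v-45:v+45,u-45:u+45,::-1],(600,600),interpolation=cv2.INTER_CUBIC)); print(status.read_state()["time"])
I=[load("z0")[1],load("z1")[1]]
```

```text
False
0.5469717781527751 [-0.422 -0.631  0.128]
0.04 [-1.179 -0.018  1.76 ] 0.038
36.0583
```

View pics/y.png

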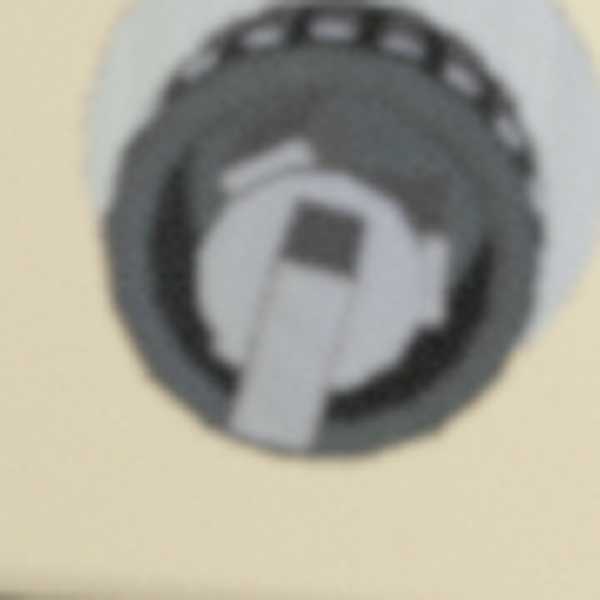

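The torque jumped at once to 1.76 N m, so the sleeve is at its end stop (2.8). The bit is upright and clamped, and the gripper is clear of it. Handing in.

Run:
```python
from h import *
r.pause(.5); print(workorder.sign_off())
```

```text
the job is handed in; nothing more can be done
None
```

The job is handed in, with no verdict returned: the paddle bit stands upright in the chuck, collar on the jaws, with the sleeve turned clockwise to its end stop and the arm clear, after about 37 s of the 58 s allowed.

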